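# Tuck a drip strip under the lapped splash plate and hold it flat

### The job

Swing the toggle clamp's red handle back over centre to free the copper drip strip, and leave the clamp open. Carry the strip to the wooden drain deck and slide its front edge under the lip of the blue splash plate, square to it, with the whole edge under the plate and in as far as the white line on the strip, without lifting the plate. Finish while still holding the strip there, pressed down firmly and flat on the deck; do not let go, and leave the pots alone.

Things in the scene. Friction and masses are not known exactly. Their poses are not given: they have to be found in the camera images.
- strip: Loose copper strip, 0.16-0.24 kg. Flat leaf 90 (x) by 150 mm (y), 4 mm thick; along its whole length an upright rib, 10 mm thick, centred at x = -30 mm, top 32 mm above the underside: pinch it across from above. White line at x = +15 mm. Origin: centre of the leaf's underside; x points from rib to front edge, z up. Starts in the nest, same axes as the nest's, within 4 mm of its origin in x, y.
- strip_edge (a point): Middle of the strip's front edge, at the underside (x = +45 mm in the strip's frame).
- deck: Fixed plywood drain deck, 300 (x) by 240 mm (y), flat top 20 mm above the work surface. Origin: centre of its underside; x is the tucking direction, from its bare half to the plate; z up. Bare from x = -150 to +20 mm; the blue splash plate laps over x = +20 to +150 mm. Stands left or right of the robot, turned up to 0.25 rad from the world's x.
- lip (a point): Middle of the splash plate's free edge (lip), at the level of the deck's top (deck x = +20 mm, z = 20 mm); axes as the deck's. The strip is tucked in to its line when strip_edge is 30 mm past this point along the deck's x.
- splash_plate (a joint): The blue splash plate, 130 mm (x) by 200 mm (y), 5 mm thick, 0.25 kg, hinged at its far edge and held down by its weight alone. 0: down and level, with a slit 8 mm high between the deck and its underside, free to 90 mm deep; grows (rad) as the lip is lifted.
- nest: Fixed grey clamping nest on the other side from the deck: plate 12 mm thick, x = -65 to +165 mm, 190 mm wide (y). The strip lies on it between two end guides 5 mm high at y = +-78 mm. Origin: underside, below the strip's place; x points to the clamp, turned up to 0.25 rad from the world's x.
- clamp_pivot (a point): Pivot of the toggle clamp, on the nest at x = +110 mm, 36 mm above the work surface; it turns about the nest's y.
- clamp (a joint): Toggle lever: arm 80 mm long and, square to it, red handle (diameter 18 mm). About 0: clamped, arm towards the nest's -x, its pad on the leaf 75 mm from the pivot, handle upright. Grows (rad) as the handle is pushed to the nest's +x; 1.5: open, at its stop, handle nearly level, arm upright clear of the strip. Its weight keeps it at either end, tipping over at about 0.75; needs 1 to 2 N at the handle.
- handle_top (a point): Middle of the top end of the red handle, 102 mm from the pivot (moves with the clamp).
- bowl: White bowl, 90 mm across and 50 mm high, standing loose beyond deck and nest; leave it alone.
- beaker: Red clay beaker, 60 mm across and 70 mm high, standing loose between deck and nest; leave it alone.
- jar: Blue jar with a yellow cap, 60 mm across and 80 mm high, standing loose between deck and nest, nearer the robot; leave it alone.
Things that resemble listed ones, but are neither listed nor needed, are in the scene too. What is meant by the strip is not grey or purple, and is the larger of those in its own colour.

How it is judged:
By the outcome, as a careful person would: the job done as asked, in the order asked, and still so for the second after the job is handed in, while the arm keeps its last pose, push and grip.
It also fails if it takes over 61 s, if anything falls off the work surface, if the arm or the gripper's body presses on something with over 40 N, if the wrist force passes 120 N, or if a joint passes its speed limit or range.

### The arm

A 6-joint arm with a two-finger parallel gripper is mounted at the origin on the work surface. World frame = base frame: x ahead of the robot, y to its left, z up, the work surface at z = 0. Lengths are in m, angles in degrees, forces in N, time in s.
With the tool pointing down it reaches from about 0.4 to 0.825 m from the base axis. Payload 7 kg.
Tool frame: the origin (TCP) lies at the very end of the fingers, on their centre line; the grasp point (between the pads) lies 19 mm behind it (r.hold_point_z is the distance from the TCP to the grasp point, in m); x points along the fingers, y is the direction in which the jaws open and shut, and the axes are right-handed (so a half turn about x gives the same grasp; the last joint's range is limited). The gripper opens to 88 mm and grips with 3 to 60 N. Pads are 19 mm wide; open, the fingers measure 130 mm over their backs; the gripper's body (78 mm by 193 mm) begins 47 mm behind the grasp point.
Start: joints at [-55.285, 20.546, 0.682, 0, -70.136, -16.507], TCP at [0.211, -0.641, 0.227] pointing down, gripper open.
Joint ranges: [-176.03, 176.03], [-82.01, 121.73], [-58.28, 71.71], [-173.87, 95.51], [-174.79, -0.11], [-173.66, 173.66]. Speed limits (degrees/s): [136.94, 136.94, 172.46, 180, 180, 180].

### API

Orientations are given as [roll, pitch, yaw] about the fixed x, y, z axes, in that order (R = Rz(yaw) Ry(pitch) Rx(roll)).
In Python, from plant import r gives the robot as it stands. The module is installed in compiled form; this text tells all that it offers.
- The arm moves only by the shell command python3 -m creep 'ROWS' [FORCE]. ROWS is JSON, a list of rows, each a list of 7 numbers: the turn, a rotation vector about the tool's x, y, z in rad, then the shift along the tool's x, y, z in cm, then the opening in per cent of the stroke, from 0 (shut) to 100 (fully open). In form: [[rx, ry, rz, x, y, z, fingers], ...]. A call has 1 to 8 rows; each row shifts and turns the commanded pose from where the row before left it, along the tool's axes as they then stand; what a row does not reach is not made up. A row lasts 1/10 s, in which the tool goes at most 50 mm and 8.59 degrees, less where a joint would pass 70% of its speed; a pose out of reach is approached as far as the arm can. A call is refused whole if a number of a shift passes 5 or a number of a turn 0.15, either way. A call with a gripper value outside its range is refused whole. The fingers move at their own pace and stop on an object; FORCE is the grip in N (left out, the last holds). Time passes only in rows, so rows that do not move let the fingers close. It gives the time, the measured TCP pose, the force and the opening at its end, in the units of the state.
- r.get_state(): the state, without advancing time (a new reading comes with each control period).
- r.capture(name): name is "side" or "top"; returns (picture, depth): 420x560x3 uint8, blue, green, red; 420x560 float32, m along the optical axis (not along the pixel's ray), 0 where there is no reading.
- r.camera_info(name): a dict with "fovy" (degrees; the focal length in pixels is half the picture's height over the tangent of half this angle, whatever the lens; pixels are square), "cx", "cy" (the principal point, pixels), "camera_from_world" (4x4, takes a point from world to camera coordinates). Camera axes: x right, y down, z forward; pixel columns grow to the right and rows downward; lengths in m; the calibration is good to about 2 mm. A picture is of the moment at which its call begins. camera_info takes no time and is no camera call.
- r.close_job(): hands the job in, once; it reports no verdict.
Trained networks look in the newest picture that a camera, given by its name, has taken for a name from the list of things; names that differ only in an ending like _2 or _b are one class to them, and where a whole thing is asked for, a point or a joint stands for the part that bears it (a point fixed in the world has none). Each returns a list of dicts, best first, with "score" (0 to 1); they miss things now and then, are a little off and sometimes report something else, mostly with a low value. They report only what shows in the picture. A call takes as long as a camera call. They do not tell look-alikes from the thing itself.
- r.look_for(query, camera): "rect" ([left, top, right, bottom] in pixels, round what is visible of it).
- r.masks_of(query, camera): "pixels" (420x560 bool, what is visible of it) and "rect" ([left, top, right, bottom] in pixels, round what is visible of it).
The state is a dict: "time_s": time; "joints": joint angles; "qd": joint speeds; "joint_torque": joint torques, N m; "tcp_pos": TCP position; "eef_rot": TCP orientation; "contact_force": force on the tool from outside, world axes, zero at the start; "moment": the same for the moment, N m; "gripper_width": finger opening in m.
Only numpy, scipy, OpenCV 4.12 (cv2) and the standard library are available. Lean on these libraries where they do the work, as an engineer would, in place of code of your own. Each camera call takes 0.05 s, during which the arm holds its last target. There are 200 camera calls.

## Working session

There is one attempt and no reset: what is moved stays moved. The work goes in short steps, Python scripts to look and compute and a shell command to move; the robot and the scene stay as the last step left them, time stands still between calls to the robot, and variables do not carry over. Pictures are saved under pics/ and viewed, about 8 in all and at most 12, crops included, and the job is handed in when it is done.

```bash
mkdir -p pics; cat > h.py <<'E'
import numpy as np, cv2
from plant import r
from scipy.spatial.transform import Rotation as R
def cloud(cam,dep):
    i=r.camera_info(cam); f=210/np.tan(np.radians(i['fovy'])/2)
    v,u=np.mgrid[0:420,0:560]
    P=np.stack([(u-i['cx'])/f*dep,(v-i['cy'])/f*dep,dep],-1)
    T=np.linalg.inv(i['camera_from_world'])
    W=P@T[:3,:3].T+T[:3,3]; W[dep==0]=np.nan
    return W
def proj(cam,p):
    i=r.camera_info(cam); f=210/np.tan(np.radians(i['fovy'])/2)
    T=np.array(i['camera_from_world']); q=T[:3,:3]@p+T[:3,3]
    return np.array([q[0]/q[2]*f+i['cx'],q[1]/q[2]*f+i['cy']])
E
cat > a.py <<'E'
from h import *
ims=[]
for c in ['top','side']:
    im,d=r.capture(c); np.save(c+'.npy',cloud(c,d)); cv2.imwrite(f'{c}_raw.png',im); 
    cv2.imwrite(f'pics/{c}1.png',cv2.resize(im,(784,588)))
    for q in ['strip','deck','splash_plate','nest','clamp','handle_top']:
        print(c,q,[(round(x['score'],2),[int(a) for a in x['rect']]) for x in r.look_for(q,c)][:4])
print(r.get_state()); 
E
python3 a.py
```

```text
top strip [(0.92, [317, 278, 358, 311]), (0.88, [279, 124, 317, 157]), (0.84, [385, 174, 420, 230]), (0.76, [298, 219, 350, 255])]
top deck [(0.66, [110, 166, 205, 277]), (0.34, [289, 178, 360, 262])]
top splash_plate [(0.75, [124, 180, 197, 222])]
top nest [(0.56, [290, 179, 362, 263])]
top clamp [(0.65, [110, 162, 204, 279]), (0.58, [324, 196, 338, 227]), (0.16, [302, 220, 353, 257])]
top handle_top [(0.52, [324, 194, 335, 224])]
side strip [(0.93, [186, 205, 224, 232]), (0.91, [274, 172, 317, 189]), (0.86, [355, 206, 386, 229]), (0.65, [290, 199, 331, 232])]
side deck [(0.61, [148, 275, 332, 395])]
side splash_plate [(0.91, [172, 281, 255, 352])]
side nest [(0.86, [245, 171, 340, 235])]
side clamp [(0.83, [269, 168, 303, 212]), (0.4, [169, 285, 256, 352])]
side handle_top [(0.86, [270, 171, 302, 214]), (0.4, [246, 168, 336, 235])]
{'time_s': 0.7, 'joints': array([-5.52859357e+01,  2.05451125e+01,  6.81741859e-01,  6.66515869e-04,
       -7.01370679e+01, -1.65059903e+01]), 'qd': array([ 0.04455264,  0.00062256, -0.02185565,  0.0289195 , -0.01430883,
        0.01686728]), 'joint_torque': array([ 1.88651143e-04, -5.82156515e+01,  2.93255067e+01,  7.00140595e+00,
        1.26792429e-02, -3.82374435e-05]), 'tcp_pos': array([ 0.21087294, -0.64118451,  0.22657578]), 'eef_rot': array([161.52757485,  89.99923494, 179.73587535]), 'contact_force': array([-0.40715879,  0.82019195, -0.25788721]), 'moment': array([-0.01450264,  0.01637476,  0.00537429]), 'gripper_width': 0.08763224320032602}
```

View pics/top1.png

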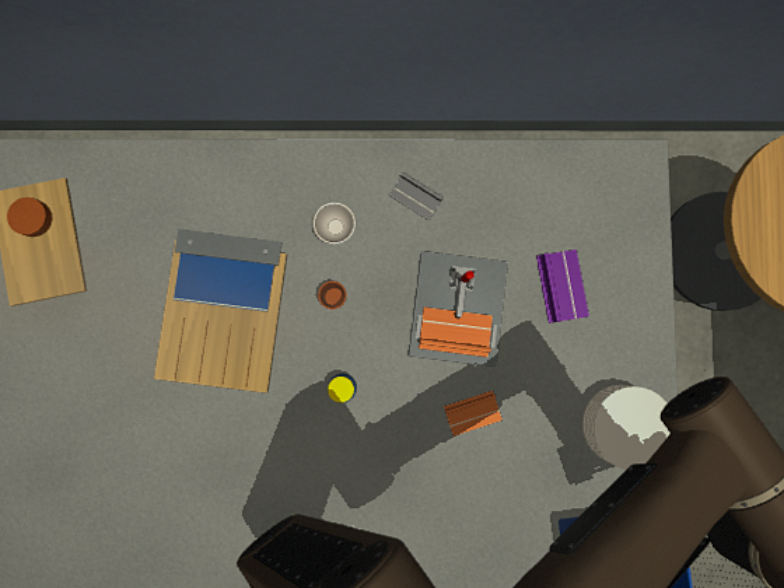

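View pics/side1.png

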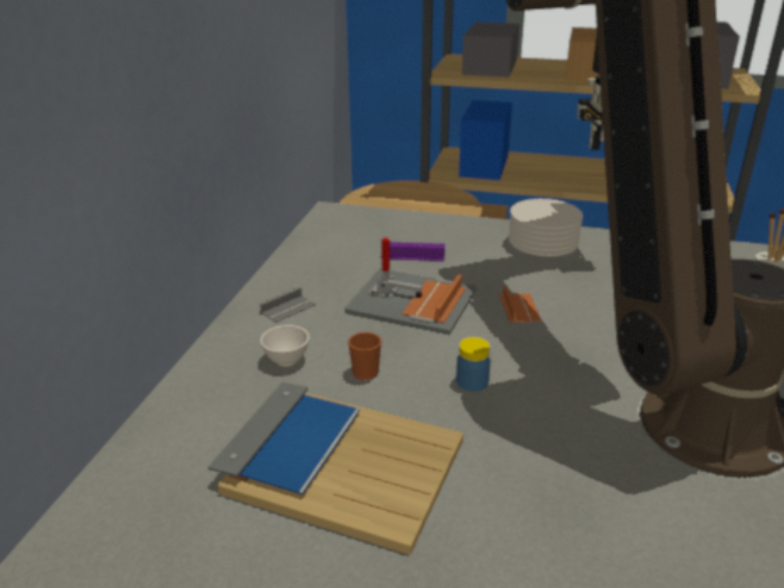

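The top view shows the copper strip in the grey nest at about (326,237) raw px. The smaller orange one at (338,295) lies loose and is a look-alike, as are the purple and grey ones. The clamp's red handle is at (334,197) and the deck at (157,222). Next I measure from the depth.

```bash
cat > b.py <<'E'
from h import *
def rect(m,W,nm,z):
    p=W[m][:,:2]; p=p[~np.isnan(p).any(1)].astype(np.float32)
    c,s,a=cv2.minAreaRect(p); box=cv2.boxPoints((c,s,a))
    print(nm,len(p),'c',np.round(c,4),'size',np.round(s,4),'ang',round(a,2),'box',np.round(box,3).tolist(),'medz',np.round(np.nanmedian(W[m][:,2]),4))
for cam in ['top','side']:
    W=np.load(cam+'.npy'); im=cv2.imread(cam+'_raw.png'); hsv=cv2.cvtColor(im,cv2.COLOR_BGR2HSV)
    H,S,V=hsv[...,0],hsv[...,1],hsv[...,2]; x,y,z=W[...,0],W[...,1],W[...,2]
    k=np.ones((3,3),np.uint8)
    op=lambda m:cv2.morphologyEx(m.astype(np.uint8),cv2.MORPH_OPEN,k)>0
    reach=(np.hypot(x,y)>.3)&(np.hypot(x,y)<1.0)&(x>0.2)
    n,l,st,ce=cv2.connectedComponentsWithStats(op((z>.012)&(z<.1)&reach).astype(np.uint8))
    for i in range(1,n):
        if st[i,4]>60: rect(l==i,W,f'{cam} comp{i} px{np.round(ce[i])}',0)
    o=op((H<14)&(S>140)&(V>90)&reach&(z<.06)&(z>0.008))
    n,l,st,ce=cv2.connectedComponentsWithStats(o.astype(np.uint8))
    for i in range(1,n):
        if st[i,4]>60: rect(l==i,W,f'{cam} orange{i} px{np.round(ce[i])}',0)
    b=op((H>100)&(H<125)&(S>120)&reach&(z<.06)&(z>.015)); rect(b,W,cam+' blue',0)
    red=((H<6)|(H>174))&(S>190)&reach&(z>.05)&(y<-.0); print('red n',red.sum(),np.round(np.nanmean(W[red],0),3),'top',np.round(np.nanmax(W[red],0),3),np.round(np.nanmin(W[red],0),3))
E
python3 b.py
python3 - <<'E'
from h import *
im=cv2.imread('top_raw.png'); c=im[165:270,280:370]
cv2.imwrite('pics/crop1.png',cv2.resize(c,None,fx=5.5,fy=5.5,interpolation=cv2.INTER_CUBIC))
E
```

```text
top comp3 px[238. 158.] 461 c [ 0.7487 -0.0096] size [0.0862 0.0846] ang 89.81 box [[0.7059999704360962, -0.05299999937415123], [0.7910000085830688, -0.05299999937415123], [0.7910000085830688, 0.032999999821186066], [0.7070000171661377, 0.03400000184774399]] medz 0.0332
top comp4 px[ 24. 159.] 429 c [0.7499 0.6264] size [0.0447 0.0884] ang 40.65 box [[0.7039999961853027, 0.6449999809265137], [0.7620000243186951, 0.578000009059906], [0.7960000038146973, 0.6069999933242798], [0.7379999756813049, 0.675000011920929]] medz 0.0393
top comp5 px[158. 222.] 8660 c [0.5672 0.2322] size [0.2414 0.3208] ang 82.52 box [[0.3919999897480011, 0.13300000131130219], [0.7110000252723694, 0.09200000017881393], [0.7419999837875366, 0.3310000002384186], [0.42399999499320984, 0.37299999594688416]] medz 0.0222
top comp6 px[394. 205.] 238 c [ 0.6125 -0.4752] size [0.1484 0.0135] ang 9.33 box [[0.5379999876022339, -0.48100000619888306], [0.5400000214576721, -0.49399998784065247], [0.6869999766349792, -0.4699999988079071], [0.6850000023841858, -0.4569999873638153]] medz 0.0301
top comp8 px[326. 232.] 1289 c [ 
[... 5632 characters left out ...]
230000257492065, -0.024000000208616257], [0.6190000176429749, -0.012000000104308128]] medz 0.0495
side orange4 px[260. 260.] 148 c [0.5898 0.0199] size [0.0273 0.0127] ang 16.05 box [[0.574999988079071, 0.02199999988079071], [0.578000009059906, 0.009999999776482582], [0.6050000190734863, 0.017999999225139618], [0.6010000109672546, 0.029999999329447746]] medz 0.0374
side blue 2702 c [0.6301 0.2293] size [0.2002 0.0969] ang 82.92 box [[0.5699999928474426, 0.13600000739097595], [0.6660000085830688, 0.12399999797344208], [0.6909999847412109, 0.3230000138282776], [0.593999981880188, 0.33500000834465027]] medz 0.0336
red n 80 [ 0.626 -0.274  0.106] top [ 0.633 -0.266  0.14 ] [ 0.62  -0.281  0.07 ]
```

View pics/crop1.png

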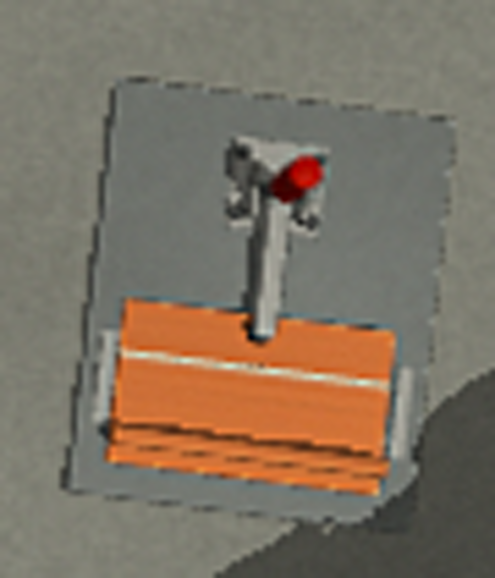

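Both targets are clear in the crop. The copper strip is under the clamp pad, with the white line at about (255,370) of the crop. The red handle is upright and the pivot is at about (0.627,-0.278) in world. Strip centre is about (0.5185,-0.265) with yaw about -7.6°. The deck's lip is about (0.576,0.232) with yaw about -7.4°. All of this agrees with the given sizes. Now the first move.

```bash
cat > go.py <<'E'
import sys
from h import *
# usage: go.py x y z yawdeg  -> jaw axis along (cos yaw, sin yaw), tool down; prints tool-frame delta
x,y,z,yw=map(float,sys.argv[1:5])
s=r.get_state(); M=R.from_euler('xyz',s['eef_rot'],degrees=True).as_matrix()
a=np.radians(yw); best=None
for sg in (1,-1):
    Y=sg*np.array([np.cos(a),np.sin(a),0]); X=np.array([0,0,-1.]); T=np.stack([X,Y,np.cross(X,Y)],1)
    v=R.from_matrix(M.T@T).as_rotvec()
    if best is None or np.linalg.norm(v)<np.linalg.norm(best): best=v;BT=T
d=np.array([x,y,z])-s['tcp_pos']
print('rotvec',best.round(3),'shift now-axes cm',(M.T@d*100).round(2),'after-turn cm',(BT.T@d*100).round(2))
print('tool axes y',BT[:,1].round(3),'z',BT[:,2].round(3),'joints',s['joints'].round(0),'t',s['time_s'])
E
python3 go.py 0.5725 -0.2708 0.16 -7.6
```

```text
rotvec [-1.12 -0.   -0.  ] shift now-axes cm [ 6.66 23.88 45.93] after-turn cm [  6.66 -30.95  41.5 ]
tool axes y [-0.991  0.132 -0.   ] z [0.132 0.991 0.   ] joints [-55.  21.   1.   0. -70. -17.] t 0.7
```

```bash
python3 -m creep '[[-0.14,0,0,0,0,0,0],[-0.14,0,0,0,0,0,0],[-0.14,0,0,0,0,0,0],[-0.14,0,0,0,0,0,0],[-0.14,0,0,0,0,0,0],[-0.14,0,0,0,0,0,0],[-0.14,0,0,0,0,0,0],[-0.14,0,0,0,0,0,0]]' 40; python3 go.py 0.5725 -0.2708 0.16 -7.6
```

```text
time_s: 1.5
tcp_pos: [0.2109, -0.6412, 0.2266]
eef_rot: [-67.1, 90.0, 15.6]
contact_force: [-0.1, -0.2, -0.2]
gripper_width: 0.0293
rotvec [0.005 0.    0.   ] shift now-axes cm [  6.66 -31.17  41.33] after-turn cm [  6.66 -30.94  41.49]
tool axes y [-0.991  0.132 -0.   ] z [0.132 0.991 0.   ] joints [-55.  21.   1.  -0. -70.  48.] t 1.5
```

```bash
python3 -m creep '[[0,0,0,0,-1.5,2,0],[0,0,0,0,-2.8,3.75,0],[0,0,0,0,-2.8,3.75,0],[0,0,0,0,-2.8,3.75,0],[0,0,0,0,-2.8,3.75,0],[0,0,0,0,-2.8,3.75,0],[0,0,0,0,-2.8,3.75,0],[0,0,0,0,-2.8,3.75,0]]'; python3 go.py 0.5725 -0.2708 0.16 -7.6
```

```text
time_s: 2.3
tcp_pos: [0.4586, -0.3876, 0.2269]
eef_rot: [-108.9, 90.0, -26.5]
contact_force: [1.6, 0.1, -0.0]
gripper_width: 0.0004
rotvec [-0.    -0.     0.001] shift now-axes cm [ 6.7  -9.73 13.09] after-turn cm [ 6.69 -9.74 13.08]
tool axes y [-0.991  0.132 -0.   ] z [0.132 0.991 0.   ] joints [-22.  14.  -9.   0. -67.  14.] t 2.3
```

```bash
python3 -m creep '[[0,0,0,0,-2.5,3.5,0],[0,0,0,0,-2.5,3.5,0],[0.005,0,0,0,-1.5,2,0],[0,0,0,0,0,0,0],[0,0,0,0,0,0,0]]'; python3 go.py 0.5725 -0.2708 0.16 -7.6
```

```text
time_s: 2.8
tcp_pos: [0.5342, -0.308, 0.2265]
eef_rot: [93.0, 90.0, 175.2]
contact_force: [0.1, -0.4, 0.2]
gripper_width: 0.0004
rotvec [-0.004 -0.    -0.   ] shift now-axes cm [ 6.65 -3.29  4.21] after-turn cm [ 6.65 -3.31  4.19]
tool axes y [-0.991  0.132 -0.   ] z [0.132 0.991 0.   ] joints [-12.  15.  -7.   0. -68.   4.] t 2.8
```

```bash
python3 -m creep '[[0,0,0,0,-3.3,3.5,0],[0,0,0,3,0,0.7,0],[0,0,0,3.6,0,0,0],[0,0,0,0,0,0,0],[0,0,0,0,0,0,0]]'; python3 go.py 0.5725 -0.2708 0.09 -7.6
python3 - <<'E'
from h import *
for c in ['side','top']:
    im,d=r.capture(c); W=cloud(c,d); hsv=cv2.cvtColor(im,cv2.COLOR_BGR2HSV)
    m=((hsv[...,0]<6)|(hsv[...,0]>174))&(hsv[...,1]>190)&(W[...,2]>.06)&(W[...,2]<.16)&(W[...,1]<-.2)&(W[...,0]>.5)
    p=W[m]; 
    if len(p): print(c,len(p),np.median(p,0).round(4),p.min(0).round(3),p.max(0).round(3))
    if c=='side': cv2.imwrite('pics/s2.png',cv2.resize(im[110:260,200:420],(792,540)))
E
```

```text
time_s: 3.3
tcp_pos: [0.5717, -0.2725, 0.161]
eef_rot: [119.5, 89.9, -158.4]
contact_force: [0.7, -0.6, 1.7]
gripper_width: 0.0008
rotvec [-0.006 -0.001 -0.001] shift now-axes cm [ 7.1  -0.06  0.19] after-turn cm [ 7.1  -0.06  0.18]
tool axes y [-0.991  0.132 -0.   ] z [0.132 0.991 0.   ] joints [ -8.  19. -10.   0. -61.  -0.] t 3.3
side 80 [ 0.6257 -0.2731  0.1055] [ 0.62  -0.283  0.068] [ 0.633 -0.266  0.138]
```

View pics/s2.png

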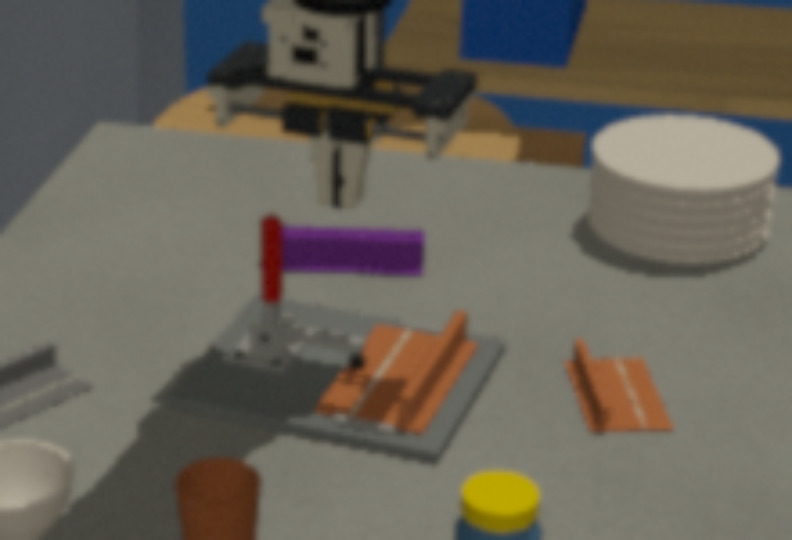

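The finger is centred on the handle line and on its -x side. Go down and push.

```bash
python3 -m creep '[[0,0,0,2.5,0,0,0],[0,0,0,2.5,0,0,0],[0,0,0,2.4,0,0,0],[0,0,0,0,0,0,0],[0,0,0,0,-1.2,0,0],[0,0,0,0,-1.2,0,0],[0,0,0,0,-1.2,0,0],[0,0,0,0,-1.0,0,0]]' && python3 -m creep '[[0,0,0,0,-1.0,0,0],[0,0,0,0,-1.0,0,0],[0,0,0,0,-1.0,0,0],[0,0,0,0,-1.0,0,0],[0,0,0,0,-1,0,0],[0,0,0,0,0,0,0],[0,0,0,0,0,0,0]]'
cat > cl.py <<'E'
from h import *
for c in ['side','top']:
    im,d=r.capture(c); W=cloud(c,d); hsv=cv2.cvtColor(im,cv2.COLOR_BGR2HSV)
    m=((hsv[...,0]<6)|(hsv[...,0]>174))&(hsv[...,1]>190)&(W[...,2]>.025)&(W[...,2]<.16)&(W[...,1]<-.2)&(W[...,0]>.5)
    p=W[m]
    cv2.imwrite(c+'_raw.png',im); np.save(c+'.npy',W)
    if len(p): print(c,len(p),np.median(p,0).round(4),p.min(0).round(3),p.max(0).round(3))
E
python3 cl.py
```

```text
time_s: 4.2
tcp_pos: [0.6195, -0.2783, 0.0877]
eef_rot: [-103.1, 89.9, -21.0]
contact_force: [-1.5, -0.3, 2.4]
gripper_width: 0.0006
time_s: 4.9
tcp_pos: [0.6676, -0.2847, 0.0863]
eef_rot: [38.0, 90.0, 120.1]
contact_force: [0.6, 0.6, 0.4]
gripper_width: 0.0003
side 81 [ 0.6803 -0.2817  0.0744] [ 0.653 -0.292  0.052] [ 0.709 -0.271  0.096]
```

```bash
python3 -m creep '[[0,0,0,0,0,0,0],[0,0,0,0,0,0,0],[0,0,0,0,0,0,0]]'; python3 cl.py
```

```text
time_s: 5.3
tcp_pos: [0.6673, -0.2847, 0.0868]
eef_rot: [-83.5, 90.0, -1.4]
contact_force: [-0.8, 0.8, -0.3]
gripper_width: 0.0005
side 73 [ 0.6915 -0.282   0.0458] [ 0.658 -0.295  0.037] [ 0.725 -0.273  0.052]
```

The clamp is open, with the handle nearly level. Retreat upward and go back above the rib.

```bash
python3 -m creep '[[0,0,0,-4,0,0,0],[0,0,0,-4.5,0,0,0],[0,0,0,-1,4,0,30],[0,0,0,0,4.5,0,50],[0,0,0,0,4.5,0,50],[0,0,0,0,4.2,0,50],[0,0,0,0,0,0,50],[0,0,0,0,0,0,50]]'
cat > st.py <<'E'
from h import *
import sys
sys.stdout.flush()
exec(open('cl.py').read().split('\n',1)[1])
for c in ['side','top']:
    im=cv2.imread(c+'_raw.png'); W=np.load(c+'.npy'); hsv=cv2.cvtColor(im,cv2.COLOR_BGR2HSV)
    x,y,z=W[...,0],W[...,1],W[...,2]
    o=(hsv[...,0]<16)&(hsv[...,1]>140)&(x>.44)&(x<.6)&(y<-.15)&(y>-.38)
    for n,m in [('rib',o&(z>.034)&(z<.06)),('leaf',o&(z>.010)&(z<.024))]:
        p=W[m]; q=p[:,:2].astype(np.float32); c_,s_,a_=cv2.minAreaRect(q); print(c,n,len(p),'mean',p.mean(0).round(4),'rect',np.round(c_,4),np.round(s_,4),round(a_,1),'zmax',p[:,2].max().round(4))
E
python3 st.py; python3 go.py 0.489 -0.261 0.1 -7.6
```

```text
time_s: 6.2
tcp_pos: [0.4966, -0.2611, 0.1827]
eef_rot: [-94.5, 89.9, -12.4]
contact_force: [0.8, -1.2, 0.5]
gripper_width: 0.0414
side 76 [ 0.6916 -0.2817  0.0456] [ 0.66  -0.293  0.037] [ 0.725 -0.274  0.052]
top 124 [ 0.6909 -0.2892  0.0473] [ 0.656 -0.299  0.04 ] [ 0.727 -0.28   0.056]
side rib 126 mean [ 0.4885 -0.2469  0.0424] rect [ 0.4893 -0.2524] [0.145  0.0112] 82.7 zmax 0.0483
side leaf 528 mean [ 0.5212 -0.2569  0.0167] rect [ 0.518  -0.2626] [0.1522 0.0894] 82.8 zmax 0.0238
rotvec [-0.005 -0.     0.001] shift now-axes cm [ 8.2   0.89 -0.1 ] after-turn cm [ 8.2   0.88 -0.1 ]
tool axes y [-0.991  0.132 -0.   ] z [0.132 0.991 0.   ] joints [ -8.  12. -17.   0. -61.  -0.] t 6.3st.py:10: RuntimeWarning: Mean of empty slice.
  p=W[m]; q=p[:,:2].astype(np.float32); c_,s_,a_=cv2.minAreaRect(q); print(c,n,len(p),'mean',p.mean(0).round(4),'rect',np.round(c_,4),np.round(s_,4),round(a_,1),'zmax',p[:,2].max().round(4))
  ret = um.true_divide(
Traceback (most recent call last):
  File "st.py", line 10, in <module>
    p=W[m]; q=p[:,:2].astype(np.float32); c_,s_,a_=cv2.minAreaRect(q); print(c,n,len(p),'mean',p.mean(0).round(4),'rect',np.round(c_,4),np.round(s_,4),round(a_,1),'zmax',p[:,2].max().round(4))
                                                                                                                                                                          ~~~~~~~~~~^^
ValueError: zero-size array to reduction operation maximum which has no identity
```

```bash
python3 -m creep '[[0,0,0,4,0.9,0,50],[0,0,0,4,0,0,50],[0,0,0,3.5,0,0,50],[0,0,0,2.5,0,0,50],[0,0,0,1.2,0,0,50],[0,0,0,0,0,0,50],[0,0,0,0,0,0,50]]' 50; python3 go.py 0.4885 -0.261 0.021 -7.5
```

```text
time_s: 7.0
tcp_pos: [0.4892, -0.2601, 0.0301]
eef_rot: [-121.4, 90.0, -39.3]
contact_force: [0.5, 0.4, -0.1]
gripper_width: 0.0438
rotvec [-0.007 -0.     0.001] shift now-axes cm [ 0.91  0.06 -0.1 ] after-turn cm [ 0.91  0.06 -0.1 ]
tool axes y [-0.991  0.131 -0.   ] z [0.131 0.991 0.   ] joints [ -8.  21. -28.   0. -41.  -0.] t 7.0
```

```bash
python3 -m creep '[[-0.003,0,0,0.9,0,0,50],[0,0,0,0,0,0,30],[0,0,0,0,0,0,0],[0,0,0,0,0,0,0],[0,0,0,0,0,0,0],[0,0,0,0,0,0,0],[0,0,0,0,0,0,0]]' 50; python3 -m creep '[[0,0,0,-1.5,0,0,0],[0,0,0,-4,0,0,0],[0,0,0,-4,0,0,0],[0,0,0,-4,0,0,0],[0,0,0,-2,0,0,0],[0,0,0,0,0,0,0],[0,0,0,0,0,0,0]]'; python3 go.py 0.5 0.0 0.18 -7.5
python3 - <<'E'
from h import *
for c in ['side','top']:
    im,d=r.capture(c); cv2.imwrite(c+'_raw.png',im); np.save(c+'.npy',cloud(c,d))
    if c=='side': cv2.imwrite('pics/s3.png',cv2.resize(im[90:260,220:420],(720,612)[:2]))
E
```

```text
time_s: 7.7
tcp_pos: [0.4885, -0.2599, 0.0209]
eef_rot: [-98.7, 90.0, -16.4]
contact_force: [0.6, 0.9, 2.1]
gripper_width: 0.0096
time_s: 8.4
tcp_pos: [0.4876, -0.2595, 0.1752]
eef_rot: [14.7, 90.0, 97.0]
contact_force: [-0.2, 0.2, -1.4]
gripper_width: 0.0099
rotvec [-0.005  0.001 -0.   ] shift now-axes cm [-0.47  2.28 25.88] after-turn cm [-0.48  2.16 25.89]
tool axes y [-0.991  0.131 -0.   ] z [0.131 0.991 0.   ] joints [ -8.  11. -19.  -0. -60.  -0.] t 8.4
```

View pics/s3.png

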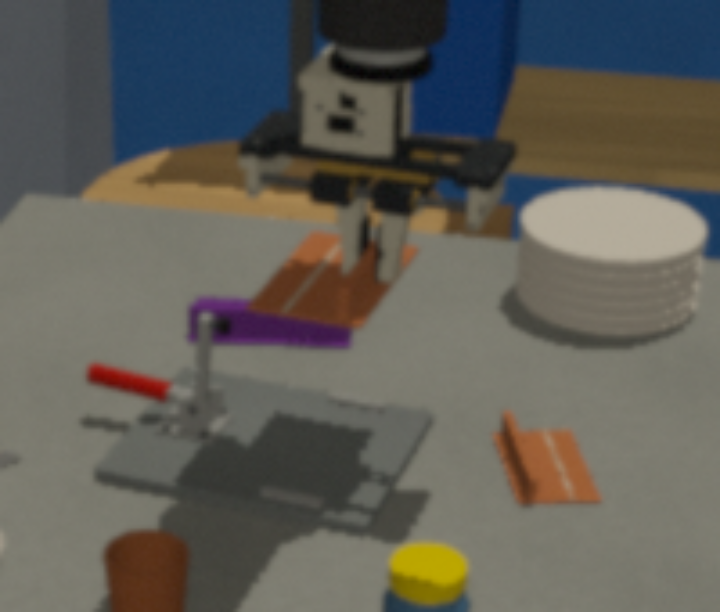

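The strip is held and level, and the clamp stays open: arm upright at (205,360), handle down at (130,380). Carry it over to the deck.

```bash
python3 -m creep '[[0,0,0,0,0.3,2,0],[0,0,0,0,0.7,4,0],[0,0,0,0,0.7,4.3,0],[0,0,0,0,0.7,4.3,0],[0,0,0,0,0.7,4.3,0],[0,0,0,0,0.7,4.3,0],[0,0,0,0,0.7,4.3,0],[0,0,0,0,0.7,4.3,0]]'; python3 -m creep '[[0,0,0,0,0.7,4.3,0],[0,0,0,0,0.7,4.3,0],[0,0,0,0,0.7,4.3,0],[0,0,0,0,0.4,2.5,0],[0,0,0,0,0.2,1,0],[0,0,0,0,0,0,0],[0,0,0,0,0,0,0]]'; python3 go.py 0.472 0.2455 0.07 -7.5
```

```text
time_s: 9.3
tcp_pos: [0.4783, 0.0637, 0.1742]
eef_rot: [123.4, 89.9, -154.3]
contact_force: [1.6, -0.4, -2.1]
gripper_width: 0.0098
time_s: 10.0
tcp_pos: [0.4742, 0.2275, 0.1746]
eef_rot: [140.4, 89.9, -137.3]
contact_force: [0.1, -0.7, -1.8]
gripper_width: 0.0096
rotvec [-0.004 -0.002 -0.001] shift now-axes cm [10.46  0.44  1.77] after-turn cm [10.46  0.45  1.75]
tool axes y [-0.991  0.131 -0.   ] z [0.131 0.991 0.   ] joints [ 47.   9. -22.  -0. -59. -55.] t 10.0
```

```bash
python3 -m creep '[[0,0,0,3,0.4,1.8,0],[0,0,0,3,0,0,0],[0,0,0,3,0,0,0],[0,0,0,0.5,0,0,0],[0,0,0,0,0,0,0],[0,0,0,0,0,0,0]]'
cat > dk.py <<'E'
from h import *
s=r.get_state(); print('tcp',s['tcp_pos'].round(4),'F',s['contact_force'].round(1))
e=np.array([.9917,-.129]); n=np.array([.129,.9917]); zt=s['tcp_pos'][2]
for c in ['side','top']:
    im,d=r.capture(c); W=cloud(c,d); cv2.imwrite(c+'_raw.png',im); np.save(c+'.npy',W); hsv=cv2.cvtColor(im,cv2.COLOR_BGR2HSV)
    H,S,V=hsv[...,0],hsv[...,1],hsv[...,2]; x,y,z=W[...,0],W[...,1],W[...,2]
    o=(H<14)&(S>170)&(x>.38)&(x<.66)&(y<.36)&(y>.1)&(abs(z-(zt-.005))<.012)
    p=W[o]
    if len(p)>50:
        c_,s_,a_=cv2.minAreaRect(p[:,:2].astype(np.float32)); A=np.c_[p[:,:2]-p[:,:2].mean(0),np.ones(len(p))]; k=np.linalg.lstsq(A,p[:,2],rcond=None)[0]
        print(c,'leaf',len(p),'ctr',np.round(c_,4),np.round(s_,4),round(a_,2),'front along e',np.percentile(p[:,:2]@e,99.5).round(4),'n range',np.percentile(p[:,:2]@n,[.5,99.5]).round(4),'z',k[2].round(4),'slope e,n',(k[:2]@e).round(3),(k[:2]@n).round(3))
    b=(H>100)&(H<125)&(S>110)&(x>.5)&(y>.1)&(y<.36)&(z<.06)&(z>.015); p=W[b]
    c_,s_,a_=cv2.minAreaRect(p[:,:2].astype(np.float32)); 
    print(c,'blue',len(p),np.round(c_,4),np.round(s_,4),round(a_,2),'near e',np.percentile(p[:,:2]@e,.5).round(4),'n range',np.percentile(p[:,:2]@n,[.5,99.5]).round(4),'medz',np.median(p[:,2]).round(4))
    # lip edge: points 28-40 mm high, not orange
    q=W[(z>.0275)&(z<.042)&(x>.53)&(x<.63)&(y>.16)&(y<.3)&~((H<14)&(S>170))]
    v=q[:,:2]@n; nb=[(vv,np.percentile(q[abs(v-vv)<.01][:,:2]@e,2)) for vv in np.linspace(v.min()+.01,v.max()-.01,6)]
    k=np.polyfit(*np.array(nb).T,1); print(c,'plate-near edge e',[round(t[1],4) for t in nb],'slope',k[0].round(4))
    u=(z>.012)&(z<.026)&(y>.1)&(y<.38)&(x>.35)&(x<.55); print(c,'deck front e',np.percentile(W[u][:,:2]@e,[.2,1]).round(4))
print('nominal lip e',np.array([.576,.232])@e,'n',np.array([.576,.232])@n)
cv2.imwrite('pics/d.png',cv2.resize(cv2.imread('side_raw.png')[200:400,110:360],(750,600)))
E
python3 dk.py
```

```text
time_s: 10.6
tcp_pos: [0.4741, 0.2468, 0.0819]
eef_rot: [-48.7, 89.9, 33.5]
contact_force: [0.7, 1.0, -1.6]
gripper_width: 0.0098
tcp [0.4741 0.2468 0.0819] F [ 0.7  1.  -1.6]
side leaf 439 ctr [0.5044 0.2708] [0.0933 0.0856] 81.42 front along e 0.5067 n range [0.2892 0.38  ] z 0.0783 slope e,n -0.022 0.007
side blue 2734 [0.6311 0.229 ] [0.1988 0.0974] 82.59 near e 0.5487 n range [0.2119 0.4065] medz 0.0336
side plate-near edge e [np.float64(0.5409), np.float64(0.542), np.float64(0.5413), np.float64(0.542), np.float64(0.5418), np.float64(0.5412)] slope 0.0018
side deck front e [0.371  0.3714]
top leaf 163 ctr [0.4936 0.1964] [0.0582 0.0839] 83.66 front along e 0.5043 n range [0.2291 0.2856] z 0.0765 slope e,n 0.017 -0.014
top blue 2061 [0.6286 0.2245] [0.1998 0.0951] 82.66 near e 0.5477 n range [0.2063 0.4016] medz 0.0322
top plate-near edge e [np.float64(0.543), np.float64(0.5434), np.float64(0.5428), np.float64(0.543), np.float64(0.5431), np.float64(0.5428)] slope -0.002
top deck front e [0.3722 0.3731]
nominal lip e 0.5412912 n 0.3043784
```

View pics/d.png

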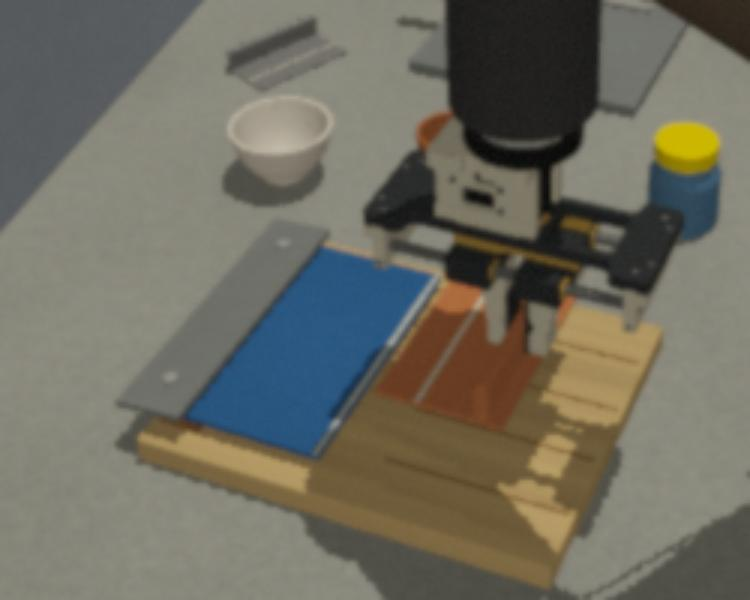

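The strip hangs just before the plate, parallel to the lip in the picture: white line at (450,345), lip at (385,360). The lip measures 0.542 along the deck's x in both cameras. Now lower to the deck.

```bash
python3 -m creep '[[0,0,0,2.5,0,0,0],[0,0,0,2.1,0,0,0],[0,0,0,0.3,0,0,0],[0,0,0,0,0,0,0],[0,0,0,0,0,0,0]]'; python3 go.py 0.474 0.2468 0.029 -7.4; python3 -m creep '[[0,0,0,0.2,0,0,0],[0,0,0,0,0,0,0]]';python3 -m creep '[[0,0,0,0.15,0,0,0],[0,0,0,0,0,0,0]]'
```

```text
time_s: 11.2
tcp_pos: [0.474, 0.2475, 0.0329]
eef_rot: [-42.4, 89.9, 39.9]
contact_force: [-0.1, 0.4, -1.8]
gripper_width: 0.0097
rotvec [-0.005  0.001  0.001] shift now-axes cm [ 0.39 -0.01 -0.07] after-turn cm [ 0.39 -0.01 -0.07]
tool axes y [-0.992  0.129 -0.   ] z [0.129 0.992 0.   ] joints [ 49.  19. -31.   0. -40. -56.] t 11.2
time_s: 11.4
tcp_pos: [0.4735, 0.2471, 0.0302]
eef_rot: [-34.3, 89.9, 47.9]
contact_force: [-0.3, 0.3, -1.6]
gripper_width: 0.0098
time_s: 11.6
tcp_pos: [0.4735, 0.2471, 0.0289]
eef_rot: [-48.1, 89.9, 34.2]
contact_force: [-1.3, 0.7, 4.8]
gripper_width: 0.0097
```

```bash
python3 -m creep '[[-0.005,0,0,-0.03,-0.5,0,0],[0,0,0,0,-0.8,0,0],[0,0,0,0,-0.8,0,0],[0,0,0,0,-0.8,0,0],[0,0,0,0,-0.8,0,0],[0,0,0,0,0,0,0]]'; python3 dk.py
```

```text
time_s: 12.2
tcp_pos: [0.5117, 0.2421, 0.0289]
eef_rot: [-68.1, 89.9, 14.5]
contact_force: [1.8, -1.5, 4.3]
gripper_width: 0.0097
tcp [0.5117 0.2421 0.0289] F [ 1.8 -1.5  4.3]
side leaf 315 ctr [0.5395 0.2683] [0.0888 0.0794] 81.66 front along e 0.5396 n range [0.2937 0.3798] z 0.0252 slope e,n -0.032 0.001
side blue 2227 [0.6303 0.2319] [0.197 0.098] 82.37 near e 0.5489 n range [0.2292 0.4061] medz 0.0336
side plate-near edge e [np.float64(0.5615), np.float64(0.5416), np.float64(0.5414), np.float64(0.5128), np.float64(0.5411), np.float64(0.5419)] slope -0.1499
side deck front e [0.3709 0.3714]
top leaf 112 ctr [0.5295 0.1907] [0.0576 0.0773] 82.82 front along e 0.5391 n range [0.2297 0.2861] z 0.0229 slope e,n 0.003 -0.025
top blue 1705 [0.6288 0.2243] [0.1993 0.0954] 82.6 near e 0.5476 n range [0.206  0.4015] medz 0.0323
top plate-near edge e [np.float64(0.5149), np.float64(0.5191), np.float64(0.5254), np.float64(0.5779), np.float64(0.5773), np.float64(0.5426)] slope 0.4085
top deck front e [0.3724 0.3734]
nominal lip e 0.5412912 n 0.3043784
```

View pics/d.png

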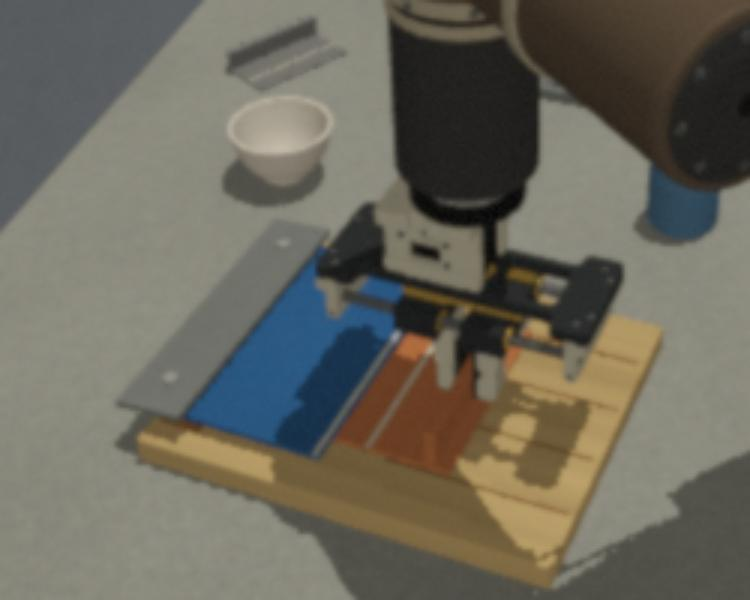

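The edge is now about 9 mm under the lip, with line and lip parallel and the plate still level (z 0.0336, unchanged). Next I advance and measure the white line itself.

```bash
cat > wl.py <<'E'
from h import *
e=np.array([.9917,-.129]); n=np.array([.129,.9917]); t=r.get_state()['tcp_pos']; print('tcp e',(t[:2]@e).round(4),'pred line',(t[:2]@e+.045).round(4),'lip .542')
for c in ['side','top']:
    W=np.load(c+'.npy'); im=cv2.imread(c+'_raw.png'); hsv=cv2.cvtColor(im,cv2.COLOR_BGR2HSV); S=hsv[...,1].astype(float);V=hsv[...,2]
    E=W[...,:2]@e; N=W[...,:2]@n; z=W[...,2]
    i=r.camera_info(c)
    # sample along the predicted line on the leaf top plane: saturation profile in e for several n
    for nn in (.24,.26,.34,.355,.37):
        es=np.arange(.5,.57,.001); px=np.array([proj(c,np.r_[a*e+nn*n,.024]) for a in es]).astype(np.float32)
        s=cv2.remap(S.astype(np.float32),px[:,0:1],px[:,1:2],cv2.INTER_LINEAR).ravel(); v=cv2.remap(im[...,0].astype(np.float32),px[:,0:1],px[:,1:2],cv2.INTER_LINEAR).ravel()
        print(c,nn,' '.join(f'{int(a)}' for a in v[::2]))
E
python3 wl.py
python3 -m creep '[[0,0,0,0,-0.7,0,0],[0,0,0,0,-0.7,0,0],[0,0,0,0,-0.6,0,0],[0,0,0,0,0,0,0]]'; python3 dk.py|grep -E 'tcp|blue'; python3 wl.py
```

```text
tcp e 0.4761 pred line 0.5211 lip .542
side 0.24 24 22 27 28 32 40 50 57 57 54 50 45 44 41 35 27 24 24 23 23 23 25 25 27 24 26 25 26 25 24 26 36 48 61 68
side 0.26 27 28 34 51 76 95 102 104 102 89 66 40 31 29 28 27 26 29 26 28 29 28 28 28 30 32 33 46 80 115 128 131 131 130 130
side 0.34 34 33 36 35 33 33 35 38 48 67 76 60 42 34 35 33 35 33 36 36 36 42 56 73 87 91 85 78 75 74 75 77 76 76 77
side 0.355 36 34 34 33 34 35 35 38 49 67 76 61 42 33 34 35 35 34 34 34 37 42 56 73 85 89 83 77 75 74 74 75 75 75 76
side 0.37 34 34 33 34 35 35 34 37 47 64 75 64 42 35 34 34 35 36 35 35 35 40 56 75 86 88 82 75 75 74 74 75 75 74 74
top 0.24 61 58 59 60 60 58 56 53 74 115 173 86 51 58 59 60 59 58 56 53 61 100 155 141 127 117 118 119 120 120 120 121 121 120 119
top 0.26 59 59 57 57 59 58 57 56 78 110 148 101 49 55 58 60 60 58 57 54 67 95 152 137 118 121 120 119 119 118 118 119 120 120 122
top 0.34 36 35 38 39 39 37 35 34 36 43 60 83 89 82 56 44 41 43 44 45 44 45 47 54 55 54 53 54 54 55 54 53 54 54 54
top 0.355 91 85 72 57 42 36 36 37 36 35 36 45 62 83 67 43 42 42 42 44 43 43 45 44 42 43 46 49 53 54 54
[... 1900 characters left out ...]
01,v.max()-.01,6)]
                         ~~~~~~~~~~~~~^^^^^^^^^^^^^^^^^^^^^^^^^^^^
    return _quantile_unchecked(
        a, q, axis, out, overwrite_input, method, keepdims, weights)
    return _ureduce(a,
                    func=_quantile_ureduce_func,
    ...<5 lines>...
                    overwrite_input=overwrite_input,
                    method=method)
    r = func(a, **kwargs)
    result = _quantile(arr,
                       quantiles=q,
    ...<2 lines>...
                       out=out,
                       weights=wgt)
    slices_having_nans = np.isnan(arr[-1, ...])
                                  ~~~^^^^^^^^^
IndexError: index -1 is out of bounds for axis 0 with size 0
```

That picture was stale because the script stopped early, but the profiles are fresh. The line is at 0.539 and the lip at 0.542-0.543, parallel (the line is at the same e for every n), and the plate is still level. About 4 mm more, then press.

```bash
sed -i '/lip edge/,/slope.,k\[0\]/d' dk.py; python3 -m creep '[[0,0,0,0,-0.2,0,0],[0,0,0,0,-0.2,0,0],[0,0,0,0,0,0,0],[0,0,0,0.15,0,0,0],[0,0,0,0.15,0,0,0],[0,0,0,0,0,0,0],[0,0,0,0,0,0,0]]' 60; python3 dk.py|grep -E 'tcp|blue'; python3 wl.py | grep -E 'tcp|side 0.3|top 0.2'
```

```text
time_s: 13.5
tcp_pos: [0.5336, 0.239, 0.0288]
eef_rot: [-61.3, 89.9, 21.3]
contact_force: [-15.3, -2.9, 36.6]
gripper_width: 0.0096
tcp [0.5336 0.239  0.0288] F [-15.3  -2.9  36.6]
side blue 2104 [0.6308 0.238 ] [0.1823 0.097 ] 82.48 near e 0.5485 n range [0.2323 0.4064] medz 0.0337
top blue 1426 [0.6287 0.2246] [0.1998 0.0949] 82.33 near e 0.5475 n range [0.2061 0.4018] medz 0.0323
tcp e 0.4983 pred line 0.5433 lip .542
side 0.34 32 31 37 36 36 35 35 34 35 35 33 34 34 33 33 34 34 34 37 46 65 77 78 79 86 89 83 77 75 75 76 75 75 76 76
side 0.355 33 36 37 39 40 41 37 35 35 35 35 33 34 33 35 36 35 33 37 46 66 77 76 78 86 90 82 76 74 74 74 75 75 74 74
side 0.37 40 39 37 36 35 35 34 34 35 34 35 34 35 34 33 34 36 35 37 46 66 81 76 79 86 88 82 75 74 73 73 74 74 74 75
top 0.24 53 45 52 58 60 60 59 58 58 60 62 58 57 58 60 60 60 57 57 61 90 122 149 138 126 116 117 118 119 121 121 120 120 120 119
top 0.26 53 46 52 59 58 58 57 56 57 59 60 59 58 58 58 59 59 56 54 58 90 126 152 134 116 118 119 120 119 119 119 119 119 120 121
```

```bash
python3 -m creep '[[0,0,0,-0.25,-0.05,0,0],[0,0,0,0,0,0,0],[0,0,0,0.1,0,0,0],[0,0,0,0.1,0,0,0],[0,0,0,0,0,0,0],[0,0,0,0,0,0,0]]' 60; python3 dk.py; python3 wl.py | grep -E 'tcp|side 0.3|top 0.2'; python3 go.py .5345 .239 .029 -7.4; python3 cl.py
```

```text
time_s: 14.2
tcp_pos: [0.5344, 0.2391, 0.0288]
eef_rot: [-63.0, 89.9, 19.6]
contact_force: [-12.5, -1.6, 33.6]
gripper_width: 0.0095
tcp [0.5344 0.2391 0.0288] F [-12.5  -1.6  33.6]
side leaf 217 ctr [0.549  0.2679] [0.0893 0.0543] 81.76 front along e 0.5364 n range [0.3017 0.3807] z 0.0254 slope e,n -0.053 0.013
side blue 2101 [0.6323 0.2373] [0.1827 0.0972] 83.26 near e 0.5487 n range [0.2314 0.4064] medz 0.0336
side deck front e [0.371  0.3715]
top leaf 70 ctr [0.5403 0.1864] [0.051  0.0547] 82.66 front along e 0.5388 n range [0.2291 0.2795] z 0.0235 slope e,n -0.004 -0.014
top blue 1421 [0.6292 0.2244] [0.1979 0.0949] 82.08 near e 0.5475 n range [0.2061 0.4016] medz 0.0322
top deck front e [0.3724 0.3732]
nominal lip e 0.5412912 n 0.3043784
tcp e 0.4991 pred line 0.5441 lip .542
side 0.34 33 32 32 34 35 35 34 33 33 31 35 35 35 35 35 35 34 32 35 42 59 77 83 84 88 90 83 77 75 74 74 75 76 77 77
side 0.355 30 33 36 37 38 37 38 37 34 35 35 34 34 34 34 35 34 34 36 42 60 77 81 82 86 88 82 77 74 74 74 73 74 73 75
side 0.37 39 39 39 38 36 34 35 35 33 32 33 33 34 34 33 34 34 35 36 41 58 78 82 83 88 88 81 75 73 73 74 74 74 74 74
top 0.24 55 51 53 56 57 59 59 59 59 59 59 60 60 59 59 60 61 58 55 52 64 102 152 140 128 118 118 119 120 120 121 120 120 120 120
top 0.26 54 46 45 50 58 59 57 56 56 57 59 59 59 58 58 59 61 58 56 57 84 118 154 135 116 119 119 119 120 119 119 119 120 120 122
rotvec [0.    0.001 0.001] shift now-axes cm [-0.02 -0.01 -0.  ] after-turn cm [-0.02 -0.01 -0.  ]
tool axes y [-0.992  0.129 -0.   ] z [0.129 0.992 0.   ] joints [ 43.  24. -24.   0. -42. -51.] t 14.3
top 123 [ 0.6915 -0.2892  0.0472] [ 0.656 -0.299  0.035] [ 0.728 -0.28   0.056]
```

View pics/d.png

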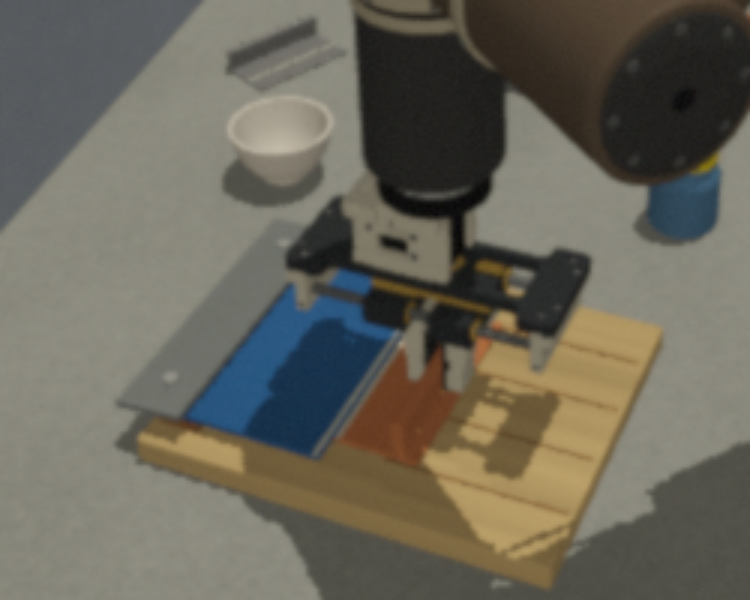

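The white line at (365,405) now coincides with the lip along its whole visible length. The plate height is unchanged, the strip is pressed at about 34 N, and the clamp handle is still down. Handing in.

```bash
python3 -c "
from plant import r
s=r.get_state(); print(s['time_s'],s['contact_force'],s['gripper_width']); print(r.close_job())"
```

```text
14.4 [-13.35861738  -1.51574835  34.01559552] 0.009851959294060226
the job is handed in; nothing more can be done
None
```

I opened the clamp and tucked the copper strip under the blue splash plate up to its white line. I handed the job in at 14.4 s, still holding the strip pressed on the deck.

**What I did:** I pushed the clamp's red handle over centre with the closed fingers. I then pinched the strip's rib, carried the strip above the pots to the deck, set it down and slid it under the lip.

**Last checks:**
- **Clamp:** the handle is nearly level (about z 0.047 m), so the clamp is still open.
- **Plate:** its height reads the same as before the tuck (0.0336 m side camera, 0.0322 m top), so it was not lifted.
- **Depth:** the arm's own pose puts the strip's edge about 32 mm past the lip. The cameras show the line at or just under the lip, about 30–31 mm. The two disagree by 1–2 mm, which is within the calibration.
- **Squareness:** the line and lip look parallel, and the tool's turn is within about 0.1° of the deck's measured direction.
- **Hold:** the strip is gripped at 60 N on the 9.9 mm rib and pressed down with about 34 N. About 13 N of sideways push remains, taken up by friction.
- **Pots:** I did not re-measure them at the end. They were never approached closely, and the bowl and jar look unmoved in the last picture. The beaker is hidden behind the arm there.

One check script stopped with an error partway, which left an out-of-date picture. I fixed it and repeated the check before pressing down.

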